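# Present the wax rim tray, stow the cup tray

### The job

Two trays have been left part-way out of the rail dock: push the one carrying the round cup fully home, and hook a fingertip behind the front lip of the one carrying the wax block and draw it out along its rail as far as it goes, in either order. It is fingertip work, nothing is grasped: do not pinch a lip between the fingers, do not touch or lift the wax or the cup, which stay standing in their trays, and leave the canister and the loose tray handles where they are.

Things in the scene. Friction and masses are not known exactly. Their poses are not given: they have to be found in the camera images.
- dock: aluminium rail dock fixed to the counter, 208 x 284 mm; three rails (30 mm high) guide two side-by-side trays, back stop 40 mm high. Origin: on the counter under the dock's centre (its front edge is at x = -100 mm); +x points to the closed back, the trays draw out along -x; the lanes' centre lines are at y = +68 mm (left tray) and y = -68 mm (right tray).
- left_tray (a joint): slide of the left tray (lane at dock y = +68 mm), in m: 0 = fully home, 0.115 = drawn out against its stop; grows as the tray moves along the dock's -x. It stays where it is left; about 2 N of friction, light damping, tray 0.29 kg. Starts part-way out, 0.03 to 0.07.
- left_lip: green polymer upright lip across the front of the left tray (its back, hook skin). Origin: on the lip's back face, mid-width, at tray floor level (16 mm above the counter); axes as the dock's, x into the tray. Lip 116 mm wide (y), 8 mm thick in all (to x = -8 mm), top 36 mm above the tray floor (52 mm above the counter). When home, the origin is at dock x = -97 mm.
- left_bay (a point): centre, on the floor, of the left tray's empty finger bay, 29 mm behind the lip's back face: room for a fingertip, 58 mm long (x), 108 mm wide (y). A 4 mm cross wall closes it; behind that wall lies the load bay, 62 to 187 mm behind the lip's back face. Cross wall and side walls rise 16 mm above the tray floor.
- left_front: front skin of the same lip of the left tray: origin on the outer front face, mid-width, at tray floor level, 8 mm in front (-x) of left_lip; push here to send the tray home. When home it is at dock x = -105 mm, 5 mm in front of the dock's edge.
- right_tray (a joint): slide of the right tray (lane at dock y = -68 mm), in m: 0 = fully home, 0.115 = drawn out against its stop; grows as the tray moves along the dock's -x. It stays where it is left; about 2 N of friction, light damping, tray 0.29 kg. Starts part-way out, 0.03 to 0.07.
- right_lip: green polymer upright lip across the front of the right tray (its back, hook skin). Origin: on the lip's back face, mid-width, at tray floor level (16 mm above the counter); axes as the dock's, x into the tray. Lip 116 mm wide (y), 8 mm thick in all (to x = -8 mm), top 36 mm above the tray floor (52 mm above the counter). When home, the origin is at dock x = -97 mm.
- right_bay (a point): centre, on the floor, of the right tray's empty finger bay, 29 mm behind the lip's back face: room for a fingertip, 58 mm long (x), 108 mm wide (y). A 4 mm cross wall closes it; behind that wall lies the load bay, 62 to 187 mm behind the lip's back face. Cross wall and side walls rise 16 mm above the tray floor.
- right_front: front skin of the same lip of the right tray: origin on the outer front face, mid-width, at tray floor level, 8 mm in front (-x) of right_lip; push here to send the tray home. When home it is at dock x = -105 mm, 5 mm in front of the dock's edge.
- wax: pink wax rim block, loose, 55 x 30 x 20 mm, about 25 to 50 g, lying in the load bay of one of the two trays; origin at the centre of its underside, long side along its x
- cup: round chrome instrument cup, loose, 58 mm across the rim, 50 mm high, narrowed and dented base, about 50 to 100 g, standing in the load bay of the other tray; origin at the centre of its underside
- canister: bystander: amber plastic canister with white screw top, 72 mm across, 104 mm high, loose, on the counter to the left of the dock; origin at the centre of its underside
- handle1: bystander: nickel-plated U-shaped tray handle lying loose on the counter to the right of the dock, 120 mm by 33 mm, 10 mm high; origin on the counter at the middle of its long bar (along y), the legs go 28 mm to -x
- handle2: bystander: second tray handle, the same as handle1
Not all that is in view belongs to the job. What is meant by the wax is not turquoise, and is the larger of those in its own colour. Several things have the shape of the cup; the one meant has the colours described above.

How it is judged (in metres and radians):
On the way:
1. a fingertip hooked behind the lip pulls the wax block's tray beyond 80 mm of its travel (((y of wax in the frame of left_lip between -0.056 and 0.056 m and x of wax in the frame of left_lip between 0.05 and 0.2 m and z of wax in the frame of left_lip between -0.006 and 0.012 m and value of joint left_tray above 0.08 m and contact force between the fingers and left_lip above 0.3 N) or (y of wax in the frame of right_lip between -0.056 and 0.056 m and x of wax in the frame of right_lip between 0.05 and 0.2 m and z of wax in the frame of right_lip between -0.006 and 0.012 m and value of joint right_tray above 0.08 m and contact force between the fingers and right_lip above 0.3 N))), for 0.05 s.
At the end, for the whole second after the job is handed in: the wax block's tray is drawn out to its stop (joint above 0.107 of 0.115 m), the cup's tray is fully home (joint below 0.008 m), the trays are at rest, and wax and cup still stand flat (within 0.2 rad) in the load bays they started in (((y of wax in the frame of left_lip between -0.056 and 0.056 m and x of wax in the frame of left_lip between 0.05 and 0.2 m and z of wax in the frame of left_lip between -0.006 and 0.012 m and y of cup in the frame of right_lip between -0.056 and 0.056 m and x of cup in the frame of right_lip between 0.05 and 0.2 m and z of cup in the frame of right_lip between -0.006 and 0.012 m and value of joint left_tray above 0.107 m and value of joint right_tray below 0.008 m) or (y of wax in the frame of right_lip between -0.056 and 0.056 m and x of wax in the frame of right_lip between 0.05 and 0.2 m and z of wax in the frame of right_lip between -0.006 and 0.012 m and y of cup in the frame of left_lip between -0.056 and 0.056 m and x of cup in the frame of left_lip between 0.05 and 0.2 m and z of cup in the frame of left_lip between -0.006 and 0.012 m and value of joint right_tray above 0.107 m and value of joint left_tray below 0.008 m)) and angle between each of cup, wax's own z axis and vertical below 0.2 rad and linear speed of each of wax, cup below 0.02 m/s and velocity of joint left_tray between -0.01 and 0.01 m/s and velocity of joint right_tray between -0.01 and 0.01 m/s); the robot touches nothing.
It fails at once if a lip is pinched: the fingers press its front and its back at once, over 1 N each ((contact force between the fingers and left_lip above 1 N and contact force between the fingers and left_front above 1 N) or (contact force between the fingers and right_lip above 1 N and contact force between the fingers and right_front above 1 N)).
It fails at once if the wax or the cup is touched by the fingers or the arm (over 0.5 N) (contact force between any of the fingers, the arm and wax above 0.5 N or contact force between any of the fingers, the arm and cup above 0.5 N).
It fails at once if the wax or the cup is lifted off its tray floor by more than 14 mm (height (world z) of any of wax, cup above 0.03 m).
It fails at once if the canister or a loose handle is displaced by more than 15 mm (distance of any of canister, handle1, handle2 from where it was at the start of the episode above 0.015 m).
It also fails if it takes over 40 s, if anything falls off the work surface, if the arm or the gripper's body presses on something with over 40 N, if the wrist force passes 120 N, or if a joint passes its speed limit or range.

### The arm

A 7-joint arm with a two-finger parallel gripper is mounted at the origin on the work surface. World frame = base frame: x ahead of the robot, y to its left, z up, the work surface at z = 0. Lengths are in mm, angles in rad, forces in N, time in s.
With the tool pointing down it reaches from about 425 to 1025 mm from the base axis. Payload 9.4 kg.
Tool frame: the origin (TCP) lies between the finger pads; the fingertips stand 17 mm ahead of it and the grasp point (between the pads) lies 2 mm behind it; z points along the fingers, y is the line along which they close (so a half turn about z gives the same grasp; the last joint's range is limited). The gripper opens to 85 mm and grips with 20 to 120 N. Pads are 22 mm wide; open, the fingers measure 114 mm over their backs; the gripper's body (76 mm by 85 mm) begins 54 mm behind the grasp point. The pads swing forward as they close: fully open they stand 13 mm farther back than shut.
Start: joints at [-1.296, 0.599, -0.003, 1.599, 0.002, 0.943, -0.08], TCP at [249.83, 680.595, 248.275] pointing down, gripper open.
Joint ranges: [-2.57, 2.57], [-0.35, 1.97], [-1.29, 1.29], [0.11, 2.56], [-1.05, 4.19], [0.11, 1.86], [-2.63, 2.63]. Speed limits (rad/s): [2.22, 2.22, 3.01, 3.01, 3.14, 3.14, 3.14].

### API

Orientations are given as a rotation vector (axis times angle).
In Python, from cell import bot gives the robot as it stands.
- The arm moves only by the tool carry_out, never from a script. Its argument "deltas" is text: rows parted by semicolons, each of 7 numbers parted by spaces: the turn, a rotation vector about the tool's x, y, z in degrees, then the shift along the tool's x, y, z in cm, then the finger opening in cm, from 0 to 8.54. In form: rx ry rz tx ty tz claw; .... A call has 1 to 12 rows; each row is the pose to reach, as a shift and turn from the pose commanded when the call began, along the tool's axes at that moment; what a row does not reach only later rows make up. A row lasts 1/10 s, in which the tool goes at most 50 mm and 8.59 degrees, less where a joint would pass 70% of its speed; a pose out of reach is approached as far as the arm can. A call with a gripper value outside its range is refused whole. The fingers move at their own pace and stop on an object; "squeeze" is the grip in N (left out, the last holds). Time passes only in rows, so rows that repeat a pose let the fingers close. It gives the time, the measured TCP pose, the force, the opening and the grip force at its end, in the units of the state.
- bot.state(): the state, without advancing time (a new reading comes with each control period).
- bot.read_camera(name): name is "scene" or "top"; returns (picture, depth): 420x560x3 uint8, red, green, blue; 420x560 float32, mm along the optical axis (not along the pixel's ray), 0 where there is no reading.
- bot.camera_model(name): a dict with "camera_matrix" (3x3 intrinsics, pixels), "D" ([k1, k2, p1, p2, k3] as OpenCV has them; the pictures are not rectified), "world_to_cam" (4x4, takes a point from world to camera coordinates). Camera axes: x right, y down, z forward; pixel columns grow to the right and rows downward; lengths in mm; the calibration is good to about 2 mm. A picture is of the moment at which its call begins. camera_model takes no time and is no camera call.
- bot.job_done(): hands the job in; it is judged then, once.
The state is a dict: "clock": time; "joint_pos": joint angles; "qvel": joint speeds; "effort": joint torques, N m; "tcp_pos": TCP position; "tcp_rot": TCP orientation; "force": force on the tool from outside, world axes, zero at the start; "torque": the same for the moment, N m; "finger_gap": opening from 0.0 (shut) to 1.0 (fully open); "grip_force": force on a finger pad.
Only numpy, scipy, OpenCV 4.12 (cv2) and the standard library are available. Lean on these libraries where they do the work, as an engineer would, in place of code of your own. Each camera call takes 0.05 s, during which the arm holds its last target. There are 200 camera calls.

## Working session

There is one attempt and no reset: what is moved stays moved. The work goes in short steps, Python scripts to look and compute and a tool call to move; the robot and the scene stay as the last step left them, time stands still between calls to the robot, and variables do not carry over. Pictures are saved under pics/ and viewed, at most 10 in all, crops included, and the job is handed in when it is done.

Besides the shell and the picture viewer there is one more tool, called after "Emit:" by a JSON object that holds its "op" and its "data", one argument or row to a line. carry_out: Moves the arm, as the interface text tells. Its arguments: {"type":"object","properties":{"deltas":{"type":"string"},"squeeze":{"type":"number"}},"required":["deltas"]}

```bash
mkdir -p pics; python3 - <<'E'
from cell import bot
import cv2,numpy as np
for n in("scene","top"):
    p,d=bot.read_camera(n); cv2.imwrite(f"pics/{n}0.png",p[:,:,::-1]); np.savez(f"{n}0.npz",p=p,d=d)
    m=bot.camera_model(n); print(n,np.round(m["camera_matrix"],1).tolist(),m["D"],np.round(m["world_to_cam"],3).tolist())
print(bot.state())
E
```

```text
scene [[381.9, 0.0, 270.8], [0.0, 381.9, 209.6], [0.0, 0.0, 1.0]] [0.02379635 0.         0.         0.         0.        ] [[-0.636, 0.772, 0.025, 401.181], [0.381, 0.342, -0.859, -157.986], [-0.671, -0.536, -0.512, 1411.977], [0.0, 0.0, 0.0, 1.0]]
top [[452.4, 0.0, 279.2], [0.0, 452.4, 219.1], [0.0, 0.0, 1.0]] [0.0378731 0.        0.        0.        0.       ] [[-0.021, -1.0, 0.008, -15.693], [-0.994, 0.02, -0.111, 617.292], [0.111, -0.011, -0.994, 1058.333], [0.0, 0.0, 0.0, 1.0]]
{'clock': 0.1, 'joint_pos': array([-1.2957136 ,  0.60007496, -0.00256623,  1.60006079,  0.00176847,
        0.94288187, -0.07979114]), 'qvel': array([-0.00074372, -0.0027161 ,  0.00180728, -0.00151896,  0.00125945,
       -0.0001987 ,  0.00131639]), 'effort': array([ 5.10454149e-03, -7.77986097e+01,  1.57000970e+00, -2.58618361e+01,
        1.26903664e-02,  5.42926122e-03, -1.80349491e-05]), 'tcp_pos': array([249.66598506, 680.22911915, 247.47749244]), 'tcp_rot': array([-5.49602047e-01, -3.09298525e+00,  2.22137446e-03]), 'force': array([-0.1928342 ,  0.32603886,  0.44748061]), 'torque': array([-0.01403155,  0.00540082, -0.02228538]), 'grip_force': 0.0, 'finger_gap': 0.9997692357128211}
```

View pics/scene0.png

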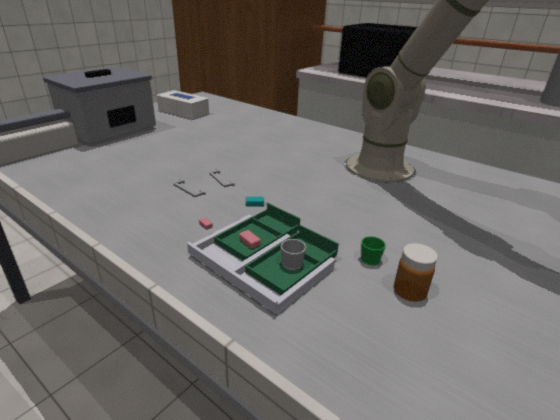

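View pics/top0.png

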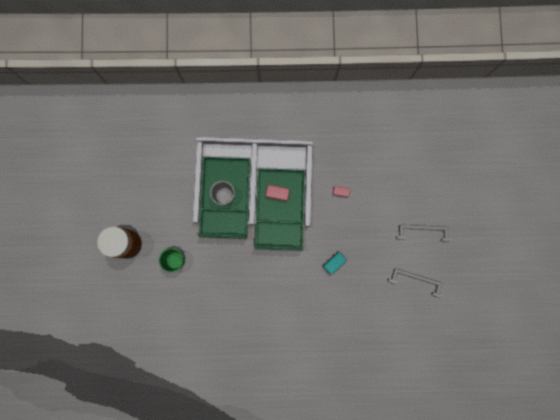

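Seen: in the top view, the round chrome cup is in the left tray (223,193) and the pink block in the right tray (277,193). Look-alikes for the wax are the small pink block (342,191) and the turquoise block (335,263). The green cup (173,260) could be taken for the chrome one. My choice is to pull the right tray (wax) and push the left one (cup). I'll check this with one crop and measure.

```bash
cat > h.py <<'E'
import numpy as np,cv2
from cell import bot
def ray(n,uv,z):
    m=bot.camera_model(n);W=np.array(m["world_to_cam"]);R,t=W[:3,:3],W[:3,3]
    q=cv2.undistortPoints(np.array(uv,float).reshape(-1,1,2),np.array(m["camera_matrix"]),np.array(m["D"])).reshape(-1,2)
    d=np.c_[q,np.ones(len(q))]@R; C=-R.T@t
    return C+d*((z-C[2])/d[:,2])[:,None]
def cloud(n,d):
    m=bot.camera_model(n);W=np.array(m["world_to_cam"]);R,t=W[:3,:3],W[:3,3]
    v,u=np.mgrid[:d.shape[0],:d.shape[1]]
    q=cv2.undistortPoints(np.c_[u.ravel(),v.ravel()].astype(float).reshape(-1,1,2),np.array(m["camera_matrix"]),np.array(m["D"])).reshape(-1,2)
    return ((np.c_[q,np.ones(len(q))]*d.reshape(-1,1)-t)@R).reshape(*d.shape,3)
def look(n):
    p,d=bot.read_camera(n);return p,d,cloud(n,d)
E
python3 - <<'E'
from h import *
for n in("top","scene"):
    z=np.load(n+"0.npz");p=z["p"].astype(int);P=cloud(n,z["d"])
    g=(p[...,1]>p[...,0]+20)&(p[...,1]>p[...,2]+8)
    vv,uu=np.mgrid[:420,:560]
    box=(uu>185)&(uu<320)&(vv>135)&(vv<255) if n=="top" else (uu>185)&(uu<342)&(vv>200)&(vv<300)
    L=g&box&(P[...,2]>44)&(P[...,2]<58)
    k,lab,st,ce=cv2.connectedComponentsWithStats(L.astype(np.uint8))
    for i in range(1,k):
        if st[i,4]>15:
            Q=P[lab==i];r=cv2.minAreaRect(Q[:,:2].astype(np.float32))
            print(n,ce[i].round(),st[i,4],Q.mean(0).round(1),r)
    # dock: rails / back
    s=(~g)&box&(P[...,2]>22)&(P[...,2]<45)&(abs(p[...,0]-p[...,1])<25)
    Q=P[s];print("rails",len(Q),cv2.minAreaRect(Q[:,:2].astype(np.float32)))
    print("camC",-np.array(bot.camera_model(n)["world_to_cam"])[:3,:3].T@np.array(bot.camera_model(n)["world_to_cam"])[:3,3])
z=np.load("top0.npz")
cv2.imwrite("pics/crop.png",cv2.resize(z["p"][125:280,150:380,::-1],None,fx=3.4,fy=3.4,interpolation=cv2.INTER_CUBIC))
E
```

```text
top [222. 235.] 146 [579.3 108.3  50.2] ((579.4736328125, 108.80996704101562), (111.3359603881836, 7.512377738952637), 86.9100341796875)
top [278. 247.] 143 [547.8 -25.1  50.4] ((547.8865356445312, -25.21554946899414), (111.0666275024414, 6.972548484802246), 87.1198959350586)
rails 2222 ((682.0245361328125, 35.02122497558594), (284.4773864746094, 270.4330749511719), 86.75311279296875)
camC [ 495.26707724  -17.05338764 1120.61738444]
scene [283. 211.] 89 [554.9 -21.7  48.7] ((555.3289794921875, -23.350200653076172), (109.82203674316406, 5.8432841300964355), 87.77704620361328)
scene [318. 235.] 131 [586.2 111.1  48.7] ((585.8054809570312, 108.7021484375), (114.91915130615234, 7.075866222381592), 86.93799591064453)
rails 2316 ((685.8697509765625, 34.623863220214844), (286.4696350097656, 268.65753173828125), 87.1719970703125)
camC [1262.95195765  501.92154618  576.72426527]
```

View pics/crop.png

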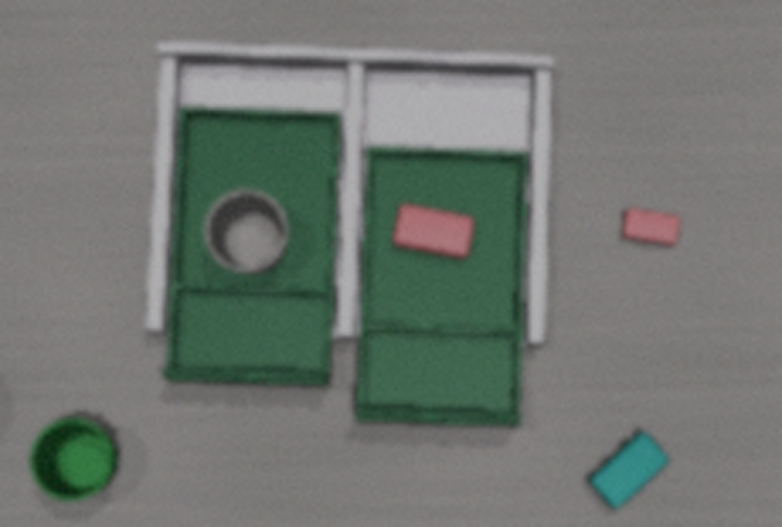

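The crop confirms it: the pink block (larger of the two pinks) is in the right tray, and the chrome cup is in the left tray. Dock yaw is about -3.1°. The lip centres are near (580,109) and (549,-25). I'll push the left tray first with shut fingers.

```bash
cat >> h.py <<'E'
from scipy.spatial.transform import Rotation as Ro
def go(x,y,z,yaw=176.9):
    s=bot.state();R=Ro.from_rotvec(s["tcp_rot"])
    c,sn=np.cos(np.radians(yaw)),np.sin(np.radians(yaw))
    T=Ro.from_matrix(np.array([[c,sn,0],[sn,-c,0],[0,0,-1.]]))
    print("turn",(R.inv()*T).as_rotvec(degrees=True).round(2),"shift cm",(R.inv().apply(np.array([x,y,z])-s["tcp_pos"])/10).round(2),
      "tcp",s["tcp_pos"].round(1),"F",s["force"].round(1),"gap",round(s["finger_gap"],3),"t",s["clock"])
E
python3 -c "
from h import *
go(530,111.5,200)"
```

```text
turn [-8.000e-02 -1.000e-02 -1.705e+01] shift cm [-45.91 -43.73   4.81] tcp [249.7 680.2 247.5] F [-0.2  0.3  0.4] gap 1.0 t 0.1
```

Emit:
{"op": "carry_out", "data": {
  "deltas": "0 0 -17 -45.9 -43.7 4.8 0;0 0 -17 -45.9 -43.7 4.8 0;0 0 -17 -45.9 -43.7 4.8 0;0 0 -17 -45.9 -43.7 4.8 0;0 0 -17 -45.9 -43.7 4.8 0;0 0 -17 -45.9 -43.7 4.8 0;0 0 -17 -45.9 -43.7 4.8 0;0 0 -17 -45.9 -43.7 4.8 0;0 0 -17 -45.9 -43.7 4.8 0;0 0 -17 -45.9 -43.7 4.8 0;0 0 -17 -45.9 -43.7 4.8 0;0 0 -17 -45.9 -43.7 4.8 0",
  "squeeze": 20
}}

```text
clock: 1.3
tcp_pos: [515.0, 142.1, 202.8]
tcp_rot: [-0.086, -3.14, 0.0]
force: [0.4, 0.3, -0.4]
finger_gap: -0.0
grip_force: 0.0
```

```bash
python3 -c "
from h import *
go(530,111.5,200)"
```

```text
turn [-0.   -0.   -0.05] shift cm [-1.67 -2.97  0.28] tcp [515.  142.1 202.8] F [ 0.4  0.3 -0.4] gap -0.0 t 1.3
```

Emit:
{"op": "carry_out", "data": {
  "deltas": "0 0 0 -1.6 -3 0.3 0;0 0 0 -1.6 -3 4.5 0;0 0 0 -1.6 -3 9 0;0 0 0 -1.6 -3 13 0;0 0 0 -1.6 -3 15.8 0;0 0 0 -1.6 -3 15.8 0;0 0 0 -1.6 -3 15.8 0"
}}

```text
clock: 2.0
tcp_pos: [528.6, 113.1, 45.0]
tcp_rot: [-0.086, -3.139, 0.001]
force: [1.1, -0.1, 0.0]
finger_gap: 0.0
grip_force: 0.0
```

```bash
python3 -c "
from h import *
go(565,109.5,45)"
```

```text
turn [-0.04 -0.07 -0.05] shift cm [-3.66 -0.16 -0.01] tcp [528.6 113.1  45. ] F [ 1.1 -0.1  0. ] gap 0.0 t 2.0
```

Emit:
{"op": "carry_out", "data": {
  "deltas": "0 0 0 -1 -0.1 0 0;0 0 0 -2 -0.1 0 0;0 0 0 -2.8 -0.1 0 0;0 0 0 -3.2 -0.1 0 0;0 0 0 -3.6 -0.1 0 0;0 0 0 -4 -0.1 0 0;0 0 0 -4.4 -0.1 0 0;0 0 0 -4.8 -0.1 0 0;0 0 0 -5.2 -0.1 0 0;0 0 0 -5.6 -0.1 0 0;0 0 0 -5.9 -0.1 0 0"
}}

```text
clock: 3.1
tcp_pos: [587.9, 108.9, 44.9]
tcp_rot: [-0.087, -3.14, 0.0]
force: [-2.6, -0.3, 1.5]
finger_gap: 0.002
grip_force: 1.1
```

```bash
cat > m.py <<'E'
from h import *
import sys
p,d,P=look("top");p=p.astype(int)
np.savez("cur.npz",p=p.astype(np.uint8),d=d)
g=(p[...,1]>p[...,0]+20)&(p[...,1]>p[...,2]+8);vv,uu=np.mgrid[:420,:560]
L=g&(uu>185)&(uu<320)&(vv>135)&(vv<290)&(P[...,2]>44)&(P[...,2]<58)
k,lab,st,ce=cv2.connectedComponentsWithStats(L.astype(np.uint8))
for i in range(1,k):
    if st[i,4]>15:print(ce[i].round(1),st[i,4],P[lab==i].mean(0).round(1))
go(590,109,45)
E
python3 m.py
```

```text
[278.4 247.4] 142 [547.8 -25.   50.9]
turn [ 0.    0.03 -0.07] shift cm [-0.15  0.03 -0.01] tcp [588.5 108.8  44.9] F [-0.2 -0.5 -0.1] gap 0.001 t 3.15
```

Emit:
{"op": "carry_out", "data": {
  "deltas": "0 0 0 -0.3 0 0 0;0 0 0 -0.6 0 0 0;0 0 0 -0.8 0 0 0;0 0 0 -1.0 0 0 0"
}}

```text
clock: 3.55
tcp_pos: [595.9, 108.4, 44.8]
tcp_rot: [-0.086, -3.137, 0.001]
force: [-11.9, 1.8, 9.0]
finger_gap: -0.002
grip_force: 5.9
```

Emit:
{"op": "carry_out", "data": {
  "deltas": "0 0 0 -0.15 0 0 0;0 0 0 -0.15 0 0 0"
}}

```text
clock: 3.75
tcp_pos: [595.9, 108.4, 44.8]
tcp_rot: [-0.085, -3.134, 0.002]
force: [-11.4, 0.3, 8.1]
finger_gap: -0.002
grip_force: 5.8
```

```bash
python3 -c "
from h import *
go(590,109,45)"
```

```text
turn [-0.07 -0.34 -0.01] shift cm [ 0.59  0.03 -0.01] tcp [595.9 108.4  44.8] F [-11.4   0.3   8.1] gap -0.002 t 3.75
```

The left tray has stopped against its hard stop. I'll back off, then look from above while moving to the right bay.

Emit:
{"op": "carry_out", "data": {
  "deltas": "0 0 0 1.5 0 0 0;0 0 0 3 0 0 0;0 0 0 4 0 -2 0;0 0 0 4 0 -7 0;0 0 0 4 2 -9 0;0 0 0 4 -2 -9 0;0 0 0 4 -6 -9 0;0 0 0 4 -10 -9 0;0 0 0 4 -13.5 -9 0;0 0 0 4 -13.5 -9 0;0 0 0 4 -13.5 -9 0"
}}

```text
clock: 4.85
tcp_pos: [552.4, -25.2, 135.3]
tcp_rot: [0.09, 3.139, 0.0]
force: [0.2, 0.6, 0.6]
finger_gap: 0.002
grip_force: 0.0
```

```bash
python3 m.py; python3 -c "
from h import *
go(581,-27,42)"
```

```text
[219.8 222.4] 130 [610.2 112.6  50.3]
turn [ 0.04  0.08 -0.07] shift cm [-3.   13.47  9.03] tcp [552.4 -23.9 135.2] F [-0.4  0.   0.7] gap -0.003 t 4.9
turn [ 0.04  0.08 -0.07] shift cm [-2.86 -0.16  9.32] tcp [552.4 -23.9 135.2] F [-0.4  0.   0.7] gap -0.003 t 4.9
```

Emit:
{"op": "carry_out", "data": {
  "deltas": "0 0 0 -2.9 0 0 0;0 0 0 -2.9 0 2.5 0;0 0 0 -2.9 0 5 0;0 0 0 -2.9 0 7.5 0;0 0 0 -2.9 0 9 0;0 0 0 -2.9 0 9.3 0;0 0 0 -2.9 0 9.3 0"
}}

```text
clock: 5.6
tcp_pos: [580.8, -25.1, 41.9]
tcp_rot: [-0.085, -3.14, -0.0]
force: [1.2, -0.6, 0.6]
finger_gap: 0.003
grip_force: 0.0
```

```bash
python3 -c "
from h import *
go(565,-25,42)"
```

```text
turn [ 0.01 -0.03  0.01] shift cm [ 1.58 -0.07 -0.01] tcp [580.8 -25.1  41.9] F [ 1.2 -0.6  0.6] gap 0.003 t 5.6
```

Emit:
{"op": "carry_out", "data": {
  "deltas": "0 0 0 0.8 0 0 0;0 0 0 1.3 0 0 0;0 0 0 1.7 0 0 0;0 0 0 2.1 0 0 0;0 0 0 2.5 0 0 0;0 0 0 3 0 0 0;0 0 0 3.5 0 0 0;0 0 0 4 0 0 0;0 0 0 4.5 0 0 0;0 0 0 5 0 0 0;0 0 0 5.5 0 0 0;0 0 0 6 0 0 0"
}}

```text
clock: 6.8
tcp_pos: [520.4, -22.6, 42.0]
tcp_rot: [0.086, 3.14, -0.0]
force: [1.5, -0.7, 1.5]
finger_gap: -0.0
grip_force: 1.1
```

Emit:
{"op": "carry_out", "data": {
  "deltas": "0 0 0 0.4 0 0 0;0 0 0 0.8 0 0 0;0 0 0 1.1 0 0 0;0 0 0 1.4 0 0 0;0 0 0 1.7 0 0 0;0 0 0 1.9 0 0 0"
}}

```text
clock: 7.4
tcp_pos: [503.5, -21.6, 42.1]
tcp_rot: [0.087, 3.137, 0.001]
force: [10.4, -1.6, -4.8]
finger_gap: 0.001
grip_force: 5.0
```

The force rose at the expected stop. I'll hold briefly, back off inside the bay, lift and check.

Emit:
{"op": "carry_out", "data": {
  "deltas": "0 0 0 0.1 0 0 0;0 0 0 0.1 0 0 0;0 0 0 -0.8 0 0 0;0 0 0 -1.5 0 0 0;0 0 0 -1.8 0 -1 0;0 0 0 -1.8 0 -5 0;0 0 0 -1.8 0 -10 0;0 0 0 3 0 -14 0;0 0 0 6 0 -18 0;0 0 0 6 0 -20 0;0 0 0 6 0 -20 0;0 0 0 6 0 -20 0"
}}

```text
clock: 8.6
tcp_pos: [441.9, -18.3, 243.0]
tcp_rot: [0.087, 3.138, -0.0]
force: [0.7, -0.6, -0.2]
finger_gap: 0.001
grip_force: 0.0
```

```bash
python3 m.py; python3 - <<'E'
from h import *
p,d,P=look("scene");z=np.load("cur.npz")
cv2.imwrite("pics/end.png",np.hstack([cv2.resize(p[130:330,150:350,::-1],(390,390)),cv2.resize(z["p"][120:320,150:350,::-1],(390,390))]))
E
```

```text
[222.9 222.4] 147 [609.8 105.5  50.4]
[260.2 271.6] 20 [492.1  18.9  51. ]
turn [-0.01  0.02 -0.05] shift cm [-14.08  13.53  19.72] tcp [441.9 -18.3 242.1] F [ 0.3 -0.6 -0.1] gap 0.001 t 8.65
```

View pics/end.png

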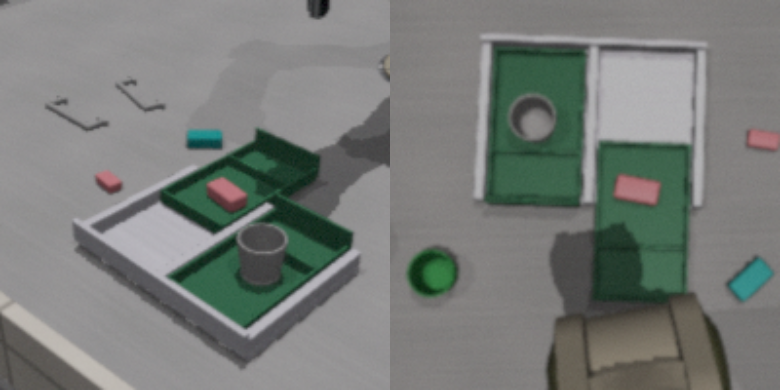

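The left tray sits flush against the back with the cup upright. The right tray is fully drawn, with its lip about 113 mm out and the stop felt, and the wax is lying flat. The arm is clear of everything.

```bash
python3 -c "
from cell import bot
print(bot.job_done())"
```

```text
the job is handed in; nothing more can be done
None
```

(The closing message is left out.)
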